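# Reset the metal detector's reject alarm with the key

## Task

The metal detector at the packing belt has thrown a reject and its alarm must now be reset. Push the sprung lid of the reject box down until the catch holds it shut by itself, then take the key with the round head out of the key block, work it fully home in the key switch on top of the reset station (its tumblers are sticky: wiggle it past them), turn it a quarter turn clockwise as seen from above, as far as it goes, and finish while still gripping the key and holding it turned and fully in against the spring. Leave the other two keys and everything else on the table where they are.

Things in the scene. Friction and masses are not known exactly. Their poses are not given: they have to be found in the camera images.
- reject_box: Steel reject box, 170 mm front to back (x), 200 mm wide (y), 130 mm high, fixed, in front of the low belt. Origin: centre of its underside; z up, -x is its front (towards the robot). In the front wall, 122 mm up, sits a spring catch (round knob, sticks out 24 mm) that snaps over the lid's strike bar when the lid is pushed shut.
- lid (a joint): Angle (rad) of the box's sheet-steel lid about its back top edge. 0 = down on the stop, about 0.52 = sprung open, as at the start. Pressing it down at the front takes 4 to 7 N, some 3 N more at the end where the catch snaps (near 0.01). Held by the catch it rests at about 0.01; let go before that it springs up again.
- lid_front (a point): Point on the top of the lid where it is pressed: centre of the rubber press pad, 24 x 80 mm, 162 mm in front of the hinge and 18 mm behind the lid's front edge. Its own x and y axes lie in the lid (x towards the hinge). It moves down on an arc about the hinge.
- lid_hinge (a point): Point on the lid's hinge line, in the middle of the box's back top edge, 131 mm above the table; its y axis is the hinge line.
- key_block: Black plastic block fixed to the table, 155 x 50 mm (x, y), 42 mm high, with three slots in a row along its x axis, at -50, 0 and +50 mm. A key stands in each, blade down, its flange resting on the block's top. Any key may be in any slot. Origin: centre of the underside.
- key_round: The key to use, steel, upright, head a round disc 36 mm across, 9 mm thick (along y: grip across its flat faces), centre 28 mm and top 46 mm above the origin. Origin: on its axis, at the underside of the flange (22 mm across, 4 thick); neck 14 x 9 mm up to 13 mm. Below: blade 10 mm wide (x), 4 thick (y), 30 long, the last 5 mm a V tip. z up. Fits either way round. 40 to 80 g.
- key_square: Another key, to be left standing in the block: square head 32 mm wide, 9 mm thick, top 46 mm above its flange. Same blade, flange, axes and origin.
- key_bar: Another key, to be left standing in the block: low cross-bar head 44 mm wide, 10 mm thick, 13 mm high, with a stub on top, 36 mm above its flange. Same blade, flange, axes and origin.
- station: Reset station: steel enclosure, 110 x 160 mm (x, y), 85 mm high, fixed. On its top the round key switch (30 mm to -y of the centre), a mushroom stop button (45 mm to +y of the centre, 38 mm across, top 111 mm above the table) and a small lamp. Origin: centre of the underside.
- keyway (a point): Middle of the keyway's mouth, on the switch's flat face, 95 mm above the table. Turns with the switch; x along the slot, z up. Slot 11.5 x 6 mm (5 deeper down), 2.5 mm lead-in. Home = flange on this face. Two sticky, askew tumblers stop the blade with its tip 13 and 18 mm deep: straight takes 8 to 20 N, but 3 to 6 N while twisting to and fro by 0.15 rad. From 22 mm a pin lifts it with 1 to 2 N.
- key_switch (a joint): Turn of the key switch (rad), growing clockwise seen from above; 0 = rest, 1.5 = stop, a quarter turn. It is locked until the key is home within about 3 mm; then it turns against a spring (about 0.01 to 0.06 N m) and springs back when let go. The key has about 0.1 rad of play in the slot.
- jar: Sample jar with a lid, standing on the table, 64 mm in diameter, 85 mm high. Leave it. Origin: centre of its underside.
- sprayer: Spray bottle, standing on the table, 68 mm in diameter, 195 mm high. Leave it. Origin: centre of its underside.
- test_wand: Flat plastic test stick, 182 x 26 x 11 mm, lying on the table. Leave it. Origin: underside, 6 mm off its middle.
- scoop: Steel scoop lying on the table, 200 mm long with its handle to -x, 64 mm wide, 35 mm high. Leave it. Origin: underside, 12 mm in front of the back of the blade.
- fruit: One piece of dried fruit, 34 x 28 x 24 mm, lying on the table. Leave it. Origin: underside.
Not all that is in view belongs to the job. Leave any yellow look-alike of the key_round alone.

How it is judged:
On the way, in this order (a step that is already met when the one before it is completed fails the run):
1. the lid of the reject box is held shut by its catch, with nothing touching the box (value of joint lid below 0.03 rad and contact force between each of the fingers, the arm and reject_box below 0.2 N), for 0.3 s.
2. the round-headed key is fully home in the key switch (z of key_round in the frame of keyway below 0.003 m and horizontal distance between key_round and keyway below 0.003 m and angle between the z axis of key_round and the z axis of keyway, either way round below 0.1 rad), for 0.1 s.
3. the switch is turned a quarter clockwise with the key home (value of joint key_switch above 1.3 rad and z of key_round in the frame of keyway below 0.004 m), for 0.2 s.
At the end, for the whole second after the job is handed in: Still gripping (over 2 N) the round-headed key, home in the switch (flange within 4 mm of its face, 3 mm of its axis, 0.1 rad of upright), the switch held clockwise past 1.3 rad (stop at 1.5); the lid held shut by its catch alone (below 0.03 rad), box untouched (all of step 1 and all of step 3 and velocity of joint key_switch below 0.1 rad/s and horizontal distance between key_round and keyway below 0.003 m and angle between the z axis of key_round and the z axis of keyway, either way round below 0.1 rad and contact force between the fingers and key_round above 2 N); the arm keeps its last pose, push and grip.
It fails at once if another key was moved from its slot (more than 20 mm) (distance of any of key_square, key_bar from where it was at the start of the episode above 0.02 m).
It fails at once if a bystander on the table was moved (more than 30 mm) (distance of any of jar, sprayer, test_wand, scoop, fruit from where it was at the start of the episode above 0.03 m).
It also fails if it takes over 61 s, if anything falls off the work surface, if the arm or the gripper's body presses on something with over 40 N, if the wrist force passes 120 N, or if a joint passes its speed limit or range.

## Robot

A 7-joint arm with a two-finger parallel gripper is mounted at the origin on the work surface. World frame = base frame: x ahead of the robot, y to its left, z up, the work surface at z = 0. Lengths are in m, angles in rad, forces in N, time in s.
With the tool pointing down it reaches from about 0.425 to 0.875 m from the base axis. Payload 4.7 kg.
Tool frame: the origin (TCP) lies between the finger pads; the fingertips stand 8 mm ahead of it and the grasp point (between the pads) lies 11 mm behind it; z points along the fingers, y is the direction in which the jaws open and shut (so a half turn about z gives the same grasp; the last joint's range is limited). The gripper opens to 87 mm and grips with 3 to 60 N. Pads are 19 mm wide; open, the fingers measure 117 mm over their backs; the gripper's body (75 mm by 190 mm) begins 51 mm behind the grasp point.
Start: joints at [1.225, 0.321, -0.07, 1.45, 0.023, 1.371, -0.057], TCP at [0.229, -0.608, 0.231] pointing down, gripper open.
Joint ranges: [-2.86, 2.86], [-0.3, 2.09], [-1.38, 1.24], [0.06, 2.45], [-1.56, 4.7], [0.09, 2.05], [-2.69, 2.69]. Speed limits (rad/s): [2.57, 2.57, 3.14, 3.14, 3.14, 3.14, 3.14].

## Interface

Orientations are given as a rotation vector (axis times angle).
In Python, from bench import ctrl, optics, ticket gives the robot as it stands.
- The arm moves only by the tool play_rows, never from a script. Its argument "motion" is a list of rows, each a list of 5 numbers: the closure, from 0 (fully open) to 1 (shut), then the shift along the tool's x, y, z in cm, then the turn about the tool's z in rad. In form: [[jaw, tx, ty, tz, spin], ...]. A call has 1 to 20 rows; each row shifts and turns the commanded pose from where the row before left it, along the tool's axes as they then stand; what a row does not reach is not made up. A row lasts 1/8 s, in which the tool goes at most 62.5 mm and 10.7 degrees, less where a joint would pass 70% of its speed; a pose out of reach is approached as far as the arm can. A call is refused whole if a number of a shift passes 6.25 or a number of a turn 0.188, either way. A call with a gripper value outside its range is refused whole. The fingers move at their own pace and stop on an object; "force" is the grip in N (left out, the last holds). Time passes only in rows, so rows that do not move let the fingers close. It gives the time, the measured TCP pose, the force and the opening at its end, in the units of the state.
- ctrl.get_state(): the state, without advancing time (a new reading comes with each control period).
- optics.get_image(name): name is "scene" or "side" or "wrist"; returns the picture (400x640x3 uint8, red, green, blue); there is no depth.
- optics.calibration(name): a dict with "K" (3x3 intrinsics, pixels), "pose" (4x4, takes a point from camera to world coordinates); the wrist camera has in their place "hand_eye" (4x4, takes a point from camera to tool coordinates, whose origin is the TCP and whose axes are the flange's). Camera axes: x right, y down, z forward; pixel columns grow to the right and rows downward; lengths in m; the calibration is good to about 2 mm. A picture is of the moment at which its call begins: read the wrist's pose just before it. calibration takes no time and is no camera call.
- ticket.close_job(): hands the job in, once; it reports no verdict.
The state is a dict: "time": time; "joint_positions": joint angles; "qd": joint speeds; "joint_torque": joint torques, N m; "position": TCP position; "tool_rot": TCP orientation; "ft_force": force on the tool from outside, world axes, zero at the start; "torque": the same for the moment, N m; "grip_width": opening from 0.0 (shut) to 1.0 (fully open).
Only numpy, scipy, OpenCV 4.12 (cv2) and the standard library are available. Lean on these libraries where they do the work, as an engineer would, in place of code of your own. Each camera call takes 0.05 s, during which the arm holds its last target.

## Working session

There is one attempt and no reset: what is moved stays moved. The work goes in short steps, Python scripts to look and compute and a tool call to move; the robot and the scene stay as the last step left them, time stands still between calls to the robot, and variables do not carry over. Pictures are saved under pics/ and viewed, and the job is handed in when it is done.

Besides the shell and the picture viewer there is one more tool, called as a command line: name --pt "numbers of a row" for each row, then --argument value for the rest. play_rows: Moves the arm, as the interface text tells. Its arguments: {"type":"object","properties":{"motion":{"type":"array"},"force":{"type":"number"}},"required":["motion"]}

```bash
ls; mkdir -p pics
python3 - <<'E'
from bench import ctrl, optics
import cv2, json
s=ctrl.get_state()
for k,v in s.items(): print(k,v)
for n in ("scene","side","wrist"):
    im=optics.get_image(n); cv2.imwrite(f"pics/{n}0.png",im[:,:,::-1]); c=optics.calibration(n); print(n,{k:(v.tolist() if hasattr(v,'tolist') else v) for k,v in c.items()})
E
```

```text
pics
time 0.0
joint_positions [ 1.22510628  0.32183086 -0.07005823  1.45168456  0.02263223  1.37077437
 -0.05689774]
qd [-0.00017795 -0.00206117 -0.00070934  0.00066037  0.0019214   0.00048123
 -0.000108  ]
joint_torque [ 4.55195513e-04 -4.91289890e+01 -4.03510798e-01 -3.12526703e+01
 -6.38734270e-02  4.39544418e-02  1.82615640e-04]
position [ 0.22859021 -0.60790736  0.22945139]
tool_rot [-3.08907032e+00 -5.61804519e-01  7.47769092e-04]
ft_force [ 0.45031833 -0.54012919  0.04162685]
torque [-0.04039546  0.026605    0.02778027]
grip_width 1.0017055434297137
scene {'K': [[483.76674245216475, 0.0, 324.3431242788468], [0.0, 483.76674245216475, 200.74258231804964], [0.0, 0.0, 1.0]], 'pose': [[-0.5649293187575865, 0.5200035378736809, -0.6406646434812401, 1.2429844092495486], [0.8251066318477634, 0.3490958871524377, -0.44421966148977643, 0.4866730138711133], [-0.0073424034844488326, -0.7795693568708992, -0.6262728693939758, 0.8144315941044706], [0.0, 0.0, 0.0, 1.0]]}
side {'K': [[491.7509583452435, 0.0, 317.58924825423117], [0.0, 491.7509583452435, 193.80769805474307], [0.0, 0.0, 1.0]], 'pose': [[0.997194610468809, -0.05261562098297948, 0.0532400721312051, 0.4578126364814881], [-0.07385162633815012, -0.5756484622866468, 0.8143554415328909, -0.9451590015926561], [-0.012200251602763097, -0.8160027232157958, -0.5779192932972863, 0.7921889041418313], [0.0, 0.0, 0.0, 1.0]]}
wrist {'K': [[344.89065653553644, 0.0, 323.62261973426496], [0.0, 344.89065653553644, 207.94624381708527], [0.0, 0.0, 1.0]], 'hand_eye': [[0.0005959240987055653, -0.9564712656288427, -0.2918259119763443, 0.07938856597285679], [0.9999996782848374, 0.0007266773904987059, -0.00033966187490025543, 0.0001807332426998487], [0.0005369401155666215, -0.2918256156788274, 0.9564713909621043, -0.1538746510660765], [0.0, 0.0, 0.0, 1.0]]}
```

View pics/scene0.png

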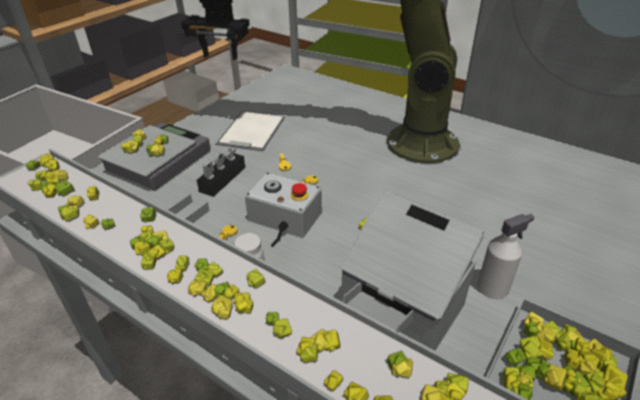

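View pics/side0.png

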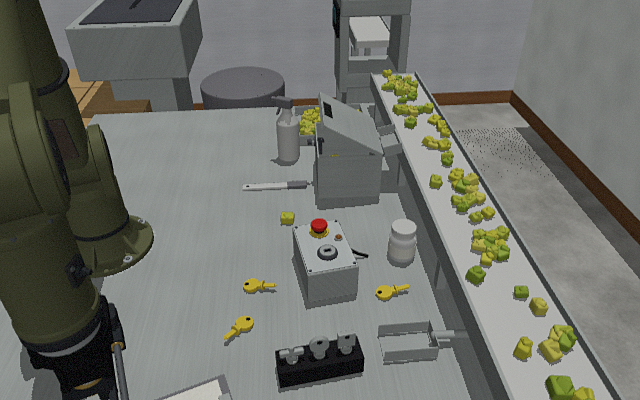

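View pics/wrist0.png

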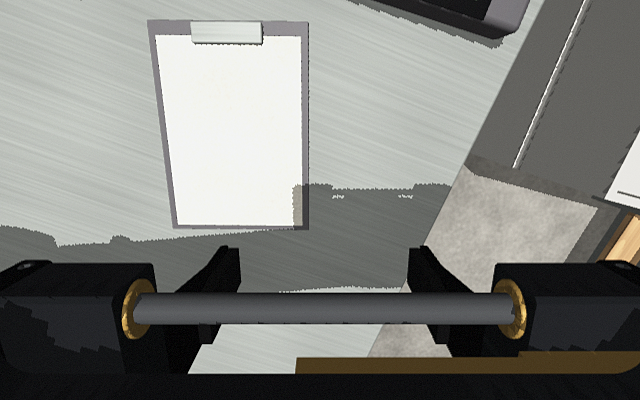

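```bash
cat > h.py <<'E'
import numpy as np, cv2
from bench import ctrl, optics
def cam(n):
    c=optics.calibration(n); return np.array(c["K"]), c
def wpose(n):
    K,c=cam(n)
    if n!="wrist": return K,np.array(c["pose"])
    s=ctrl.get_state(); T=np.eye(4); T[:3,:3]=cv2.Rodrigues(np.array(s["tool_rot"],float))[0]; T[:3,3]=s["position"]
    return K,T@np.array(c["hand_eye"])
def ray(KP,u,v):
    K,P=KP; d=P[:3,:3]@np.linalg.inv(K)@np.array([u,v,1.]); return P[:3,3],d
def atz(KP,u,v,z):
    o,d=ray(KP,u,v); return o+d*(z-o[2])/d[2]
def proj(KP,p):
    K,P=KP; q=K@(P[:3,:3].T@(np.asarray(p)-P[:3,3])); return q[:2]/q[2]
def tri(obs):
    A=np.zeros((3,3));b=np.zeros(3)
    for KP,u,v in obs:
        o,d=ray(KP,u,v); d/=np.linalg.norm(d); M=np.eye(3)-np.outer(d,d); A+=M;b+=M@o
    return np.linalg.solve(A,b)
def crop(im,x,y,w,h,f,name):
    cv2.imwrite("pics/"+name,cv2.resize(im[y:y+h,x:x+w],None,fx=f,fy=f,interpolation=cv2.INTER_CUBIC))
E
python3 - <<'E'
from h import *
s=cv2.imread("pics/side0.png");c=cv2.imread("pics/scene0.png")
a=lambda im,x,y:cv2.resize(im[y:y+100,x:x+133],(798,600),interpolation=cv2.INTER_CUBIC)
cv2.imwrite("pics/sk.png",a(s,260,310)); cv2.imwrite("pics/ss.png",a(s,260,205)); cv2.imwrite("pics/sb.png",a(s,280,90)[:, :])
cv2.imwrite("pics/cs.png",a(c,190,140)); cv2.imwrite("pics/cb.png",cv2.resize(c[180:330,330:530],(800,600)))
E
```

```text
(no output)
```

View pics/sk.png

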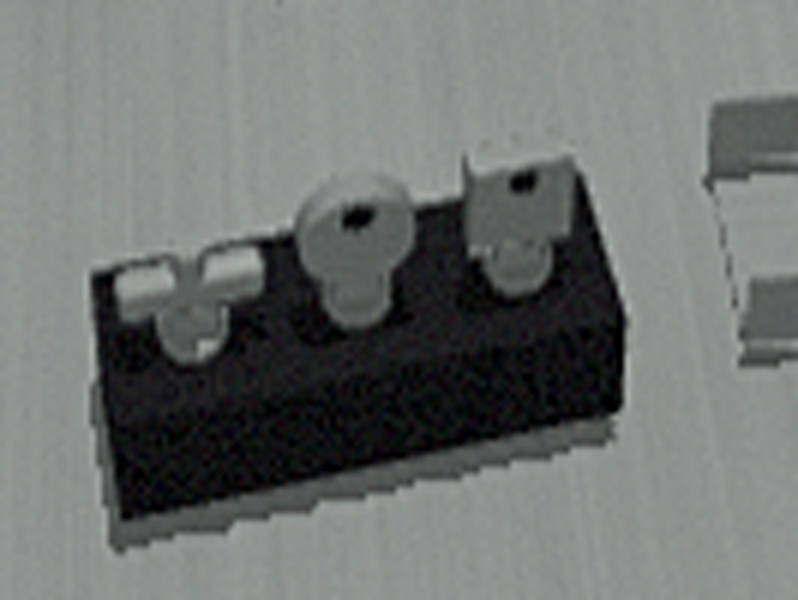

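View pics/ss.png

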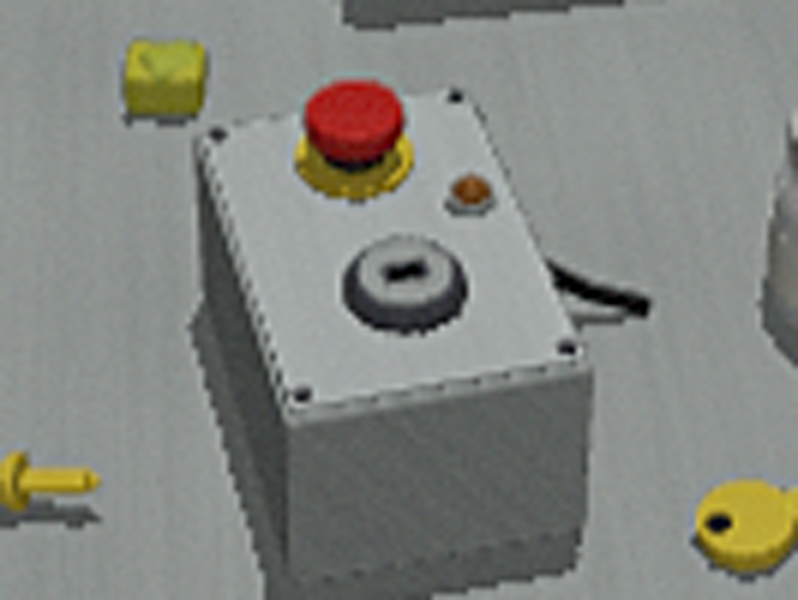

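View pics/sb.png

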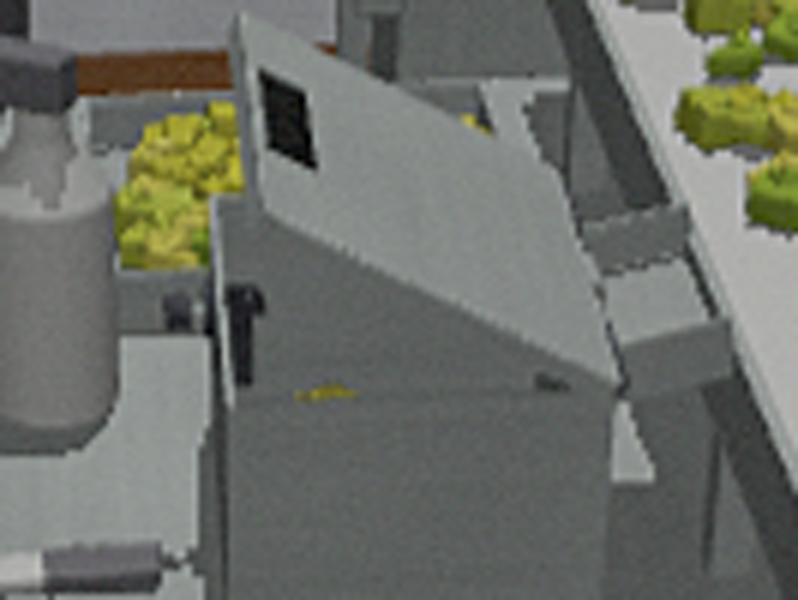

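View pics/cs.png

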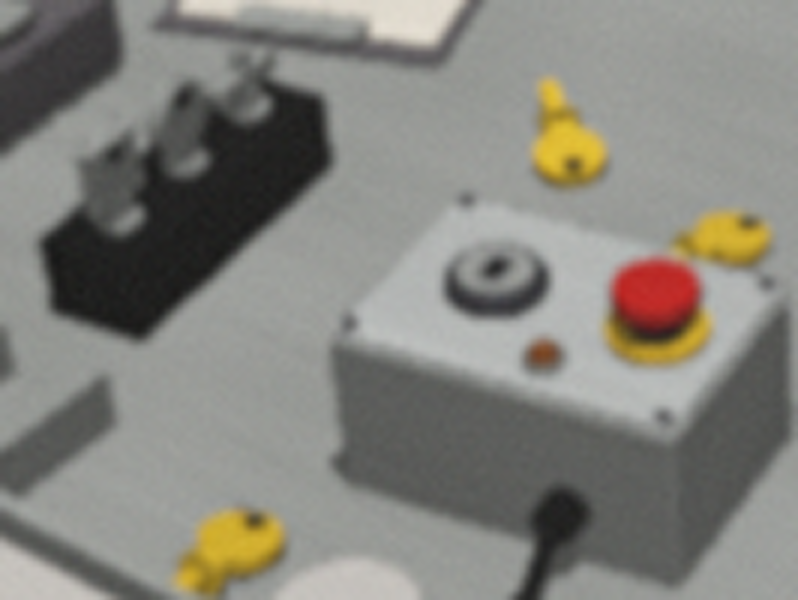

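View pics/cb.png

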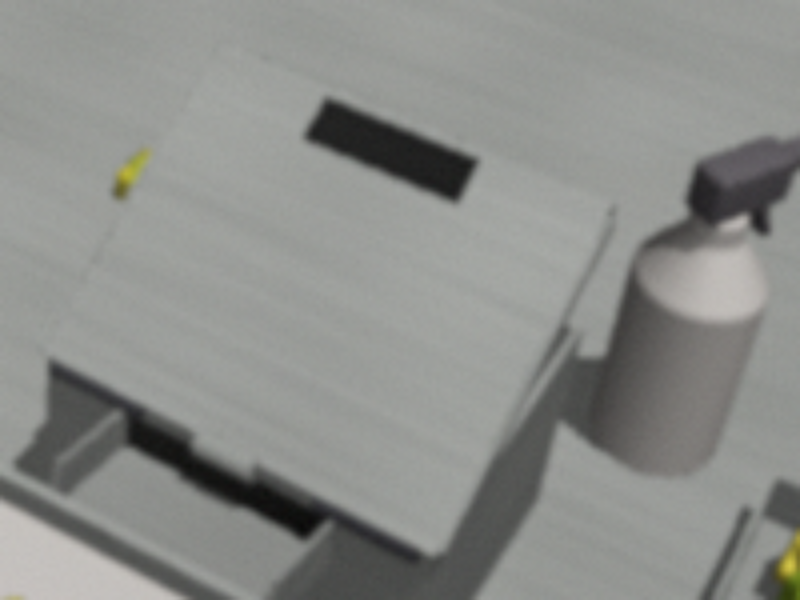

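Run:
```python
from h import *
S=wpose("side");C=wpose("scene")
np.set_printoptions(precision=4,suppress=True)
print("pad",tri([(C,428,217.3),(S,327.8,109.7)]))
for a,b in zip([(412,204.5),(449.5,220),(444.5,230.5),(406,214.3)],[(324.7,114.3) ,(0,0),(0,0),(332.8,118)]):
    pass
print("padcorners", tri([(C,412,204.5),(S,324.7,114.3)]),tri([(C,449.5,220),(S,323.3,101.7)]),tri([(C,444.5,230.5),(S,330.5,105)]),tri([(C,406,214.3),(S,332.8,118)]))
print("slot",tri([(C,272.5,184.7),(S,327.5,250)]),atz(C,272.5,184.7,.095),atz(S,327.5,250,.095))
# slot ends side: (385,278),(425,262) in crop
print("slotends",atz(S,260+385/6,205+277/6,.095),atz(S,260+428/6,205+264/6,.095))
print("head",tri([(C,221.2,161.7),(S,319.2,348.3)]))
c=[(200,135),(455,95),(568,348),(300,396)]
for u,v in c: print("screw/st",atz(S,260+u/6,205+v/6,.085))
# block top corners
for u,v in [(92,272),(118,415),(622,318),(578,170)]: print("blk",atz(S,260+u/6,310+v/6,.042))
for n,u,v in [("bar",192,350),("round",357,315),("sq",515,280)]: print(n,atz(S,260+u/6,310+v/6,.044))
# box: hinge right corner (610,385) in sb ; lid front corner near (265,212)
print("hinge R",atz(S,280+612/6,90+385/6,.131), tri([(S,280+612/6,90+385/6),(C,330+50/4,180+362/4)]))
print("hinge L",atz(C,330+435/4,180+555/4,.131))
```

```text
pad [0.5658 0.2532 0.2167]
padcorners [0.5544 0.2139 0.2226] [0.5571 0.2917 0.2225] [0.5769 0.2922 0.2115] [0.5753 0.2126 0.2117]
slot [ 0.5269 -0.1672  0.0941] [ 0.5263 -0.1663  0.095 ] [ 0.5277 -0.1694  0.095 ]
slotends [ 0.5204 -0.1724  0.095 ] [ 0.5361 -0.167   0.095 ]
head [ 0.4903 -0.386   0.0585]
screw/st [ 0.4583 -0.0757  0.085 ]
screw/st [ 0.5569 -0.0601  0.085 ]
screw/st [ 0.5812 -0.2032  0.085 ]
screw/st [ 0.4875 -0.2186  0.085 ]
blk [ 0.4137 -0.3843  0.042 ]
blk [ 0.4209 -0.4337  0.042 ]
blk [ 0.57   -0.4135  0.042 ]
blk [ 0.5644 -0.3593  0.042 ]
bar [ 0.4429 -0.4153  0.044 ]
round [ 0.4919 -0.4074  0.044 ]
sq [ 0.5399 -0.3992  0.044 ]
hinge R [0.6999 0.1502 0.131 ] [0.7    0.1508 0.1307]
hinge L [0.7022 0.3497 0.131 ]
```

```bash
cat >> h.py <<'E'
def yaw():
    R=cv2.Rodrigues(np.array(ctrl.get_state()["tool_rot"],float))[0]; return np.arctan2(R[1,0],R[0,0])
def plan(p,yw=None):
    """total shift in tool axes (cm) to world TCP p, spin wanted"""
    s=ctrl.get_state(); R=cv2.Rodrigues(np.array(s["tool_rot"],float))[0]
    d=R.T@(np.asarray(p)-s["position"])*100
    print("pos",np.round(s["position"],4),"yaw",round(yaw(),4),"tilt",np.round(R[:,2],4),"shift cm",np.round(d,2),"spin",None if yw is None else round(yaw()-yw,3),"F",np.round(s["ft_force"],1),"q",np.round(s["joint_positions"],2),"w",round(s["grip_width"],3),"t",s["time"])
E
python3 -c "
from h import *
plan([.49,-.40,.30],.165)"
```

```text
pos [ 0.2287 -0.608   0.2297] yaw 0.3599 tilt [-6.0e-04  1.4e-03 -1.0e+00] shift cm [ 31.78 -10.27  -7.02] spin 0.195 F [-0.  -0.1  1. ] q [ 1.23  0.32 -0.07  1.45  0.02  1.37 -0.06] w 1.0 t 0.15
```

play_rows --pt "0 4 -1.3 -1.4 0" --pt "0 4 -1.3 -1.4 0" --pt "0 4 -1.3 -1.4 0" --pt "0 4 -1.3 -1.4 0" --pt "0 4 -1.3 -1.4 0" --pt "0 4 -1.3 0 0" --pt "0 4 -1.3 0 0" --pt "0 3.8 -1.2 0 0" --pt "0 0 0 0 0.1" --pt "0 0 0 0 0.1" --pt "0 0 0 0 0"

```text
time: 1.52
position: [0.4901, -0.3999, 0.3001]
tool_rot: [-3.131, -0.253, 0.001]
ft_force: [1.0, 0.2, 0.0]
grip_width: 0.997
```

Run:
```python
from h import *
plan([.49,-.40,.30],.165)
K,P=wpose("wrist"); im=optics.get_image("wrist"); cv2.imwrite("pics/w1.png",im[:,:,::-1]); np.savez("w1.npz",K=K,P=P)
```

```text
pos [ 0.4901 -0.3999  0.3001] yaw 0.161 tilt [-6.e-04  3.e-04 -1.e+00] shift cm [-0.01  0.01  0.01] spin -0.004 F [1.  0.2 0. ] q [ 0.83  0.27 -0.23  1.38  0.06  1.5  -0.81] w 0.997 t 1.525
```

View pics/w1.png

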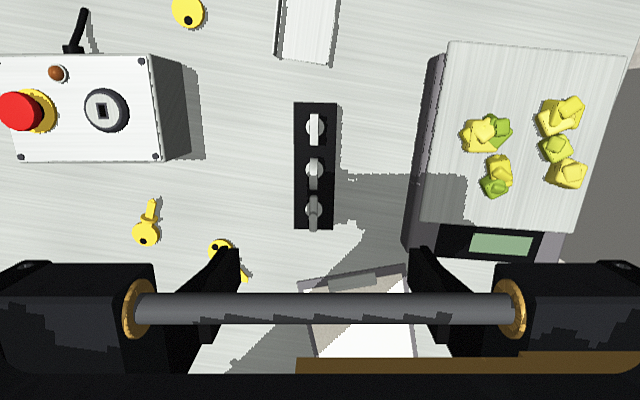

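Run:
```python
from h import *
c=cv2.imread("pics/w1.png")
a=cv2.resize(c[95:235,280:350],(400,800))[:600]
a=cv2.resize(c[98:236,280:352],None,fx=4.3,fy=4.3,interpolation=cv2.INTER_CUBIC)
b=cv2.resize(c[75:145,65:145],None,fx=6,fy=6,interpolation=cv2.INTER_CUBIC)
o=np.zeros((600,800,3),np.uint8); o[:a.shape[0],:a.shape[1]]=a; o[:b.shape[0],315:315+b.shape[1]]=b
cv2.imwrite("pics/w1c.png",o)
```

```text
(no output)
```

View pics/w1c.png

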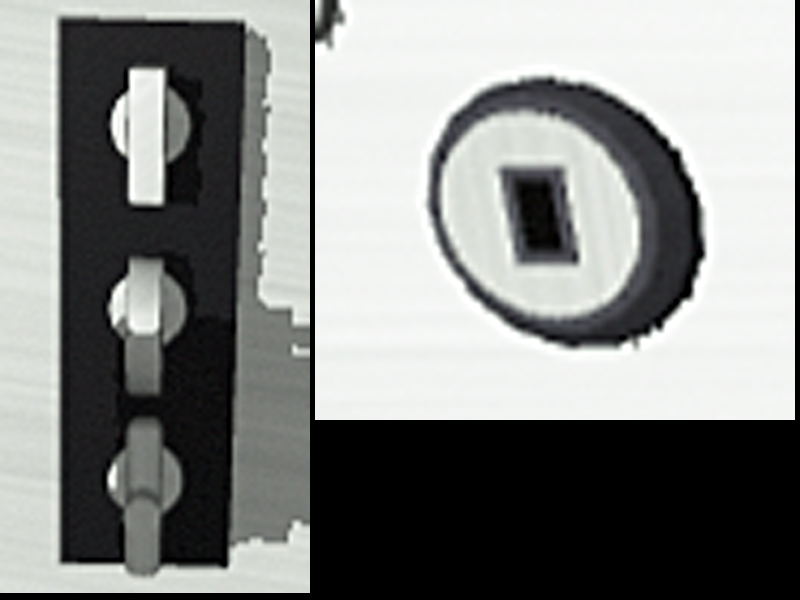

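Run:
```python
from h import *
z=np.load("w1.npz"); W=(z["K"],z["P"]); S=wpose("side");C=wpose("scene")
np.set_printoptions(precision=4,suppress=True)
A=lambda u,v:(280+u/4.3,98+v/4.3); B=lambda u,v:(65+(u-315)/6,75+v/6)
cs=[atz(W,*A(*p),.042) for p in [(60,18),(243,22),(230,565),(62,562)]]
print(cs,np.mean(cs,0))
for a,b in [(3,0),(2,1)]:
    d=cs[b]-cs[a]; print("yaw",np.arctan2(d[1],d[0]),np.linalg.norm(d))
for n,p in [("bar",(145,480)),("round",(147,308)),("sq",(150,126))]: print(n,atz(W,*A(*p),.046))
top=[(129,68),(165,68),(163,206),(129,206)]
print("sq top",[atz(W,*A(*p),.088) for p in top])
sl=[atz(W,*B(*p),.095) for p in [(500,168),(560,168),(578,265),(520,265)]]
print(sl,np.mean(sl,0)); d=sl[0]-sl[3]; print(np.arctan2(d[1],d[0]),np.linalg.norm(d)); d=sl[1]-sl[2]; print(np.arctan2(d[1],d[0]))
# round head: sides of head at centre. side view head centre z .07
print("head side@.07",atz(S,319.2,348.3,.07),"scene",atz(C,221.2,161.7,.07))
print("slot tri", tri([(W,*B(539.5,216)),(S,327.5,250),(C,272.5,184.7)]))
for n in (S,C): print(proj(n,[.4923,-.3977,.07]))
```

```text
[array([ 0.5635, -0.3537,  0.042 ]), array([ 0.5703, -0.4019,  0.042 ]), array([ 0.4181, -0.4245,  0.042 ]), array([ 0.411 , -0.3753,  0.042 ])] [ 0.4907 -0.3888  0.042 ]
yaw 0.14026767503413734 0.15396270457701516
yaw 0.14748717347566595 0.15385968273923176
bar [ 0.4414 -0.3955  0.046 ]
round [ 0.491  -0.3885  0.046 ]
sq [ 0.54   -0.3817  0.046 ]
sq top [array([ 0.5554, -0.3753,  0.088 ]), array([ 0.5568, -0.3837,  0.088 ]), array([ 0.5246, -0.3884,  0.088 ]), array([ 0.5232, -0.3801,  0.088 ])]
[array([ 0.5316, -0.1634,  0.095 ]), array([ 0.5332, -0.1732,  0.095 ]), array([ 0.5179, -0.1759,  0.095 ]), array([ 0.5163, -0.1662,  0.095 ])] [ 0.5248 -0.1697  0.095 ]
0.18394581267108273 0.01561664708819551
0.17087092967312362
head side@.07 [ 0.4924 -0.397   0.07  ] scene [ 0.498  -0.3724  0.07  ]
slot tri [ 0.5259 -0.1681  0.0937]
[319.1644 348.6327]
[215.9829 157.8705]
```

```bash
python3 -c "
from h import *
plan([.563,.253,.30],.0)"
```

```text
pos [ 0.4901 -0.4     0.3002] yaw 0.1617 tilt [-5.e-04  3.e-04 -1.e+00] shift cm [ 1.771e+01 -6.327e+01  4.000e-02] spin 0.162 F [ 0.7 -0.9 -0.3] q [ 0.83  0.27 -0.23  1.38  0.06  1.5  -0.81] w 0.999 t 1.575
```

play_rows --pt "1 1.6 -5.75 0 0" --pt "1 1.6 -5.75 0 0" --pt "1 1.6 -5.75 0 0" --pt "1 1.6 -5.75 0 0" --pt "1 1.6 -5.75 0 0" --pt "1 1.6 -5.75 0 0" --pt "1 1.6 -5.75 0 0" --pt "1 1.6 -5.75 0 0" --pt "1 1.6 -5.75 0 0" --pt "1 1.6 -5.75 0 0" --pt "1 1.7 -5.77 0 0" --pt "1 0 0 0 0.08" --pt "1 0 0 0 0.08" --pt "1 0 0 0 0"

```text
time: 3.32
position: [0.5643, 0.2526, 0.3003]
tool_rot: [3.141, 0.003, -0.0]
ft_force: [-0.7, 0.1, -0.3]
grip_width: 0.002
```

Run:
```python
from h import *
plan([.56,.253,.23],0)
for n in ("side","scene"): cv2.imwrite(f"pics/{n}1.png",optics.get_image(n)[:,:,::-1])
a=cv2.imread("pics/side1.png")[40:200,240:440]; b=cv2.imread("pics/scene1.png")[130:330,320:520]
o=np.hstack([cv2.resize(a,(400,320)),cv2.resize(b,(400,320))*1]); cv2.imwrite("pics/l1.png",o)
```

```text
pos [0.5643 0.2526 0.3003] yaw 0.0018 tilt [-3.e-04 -2.e-04 -1.e+00] shift cm [-0.43 -0.04  7.03] spin 0.002 F [-0.7  0.1 -0.3] q [ 0.07  0.3  -0.68  1.41  0.18  1.5  -2.16] w 0.002 t 3.325
```

View pics/l1.png

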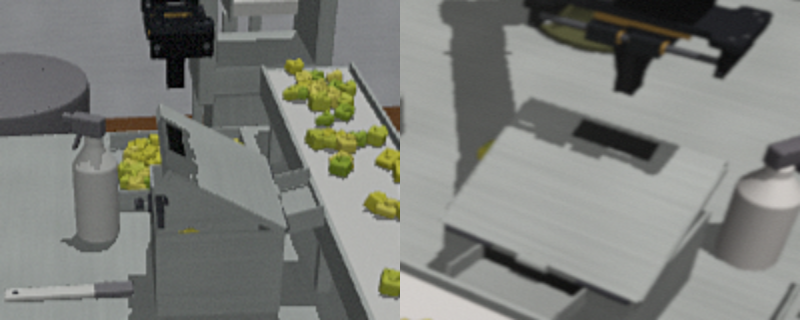

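play_rows --pt "1 -0.2 0 3.5 0" --pt "1 -0.2 0 3.0 0" --pt "1 -0.4 0 1.0 0" --pt "1 -0.4 0 1.0 0" --pt "1 -0.4 0 1.0 0" --pt "1 -0.3 0 1.0 0" --pt "1 -0.2 0 1.0 0" --pt "1 -0.1 0 1.0 0" --pt "1 -0.1 0 1.0 0" --pt "1 0 0 0.5 0" --pt "1 0 0 0 0"

```text
time: 4.8
position: [0.5402, 0.2535, 0.162]
tool_rot: [-3.141, -0.002, 0.002]
ft_force: [-4.4, -0.3, 7.2]
grip_width: 0.007
```

Run:
```python
from h import *
plan([.54,.253,.145],0)
for n in ("side","scene"): cv2.imwrite(f"pics/{n}2.png",optics.get_image(n)[:,:,::-1])
a=cv2.imread("pics/side2.png")[40:200,240:440]; b=cv2.imread("pics/scene2.png")[130:330,320:520]
o=np.hstack([cv2.resize(a,(400,320)),cv2.resize(b,(400,320))*1]); cv2.imwrite("pics/l2.png",o)
```

```text
pos [0.5402 0.2535 0.162 ] yaw 0.0013 tilt [-1.e-03  2.e-04 -1.e+00] shift cm [-0.02  0.06  1.7 ] spin 0.001 F [-4.4 -0.3  7.2] q [ 0.08  0.32 -0.67  1.66  0.21  1.24 -2.21] w 0.007 t 4.8
```

View pics/l2.png

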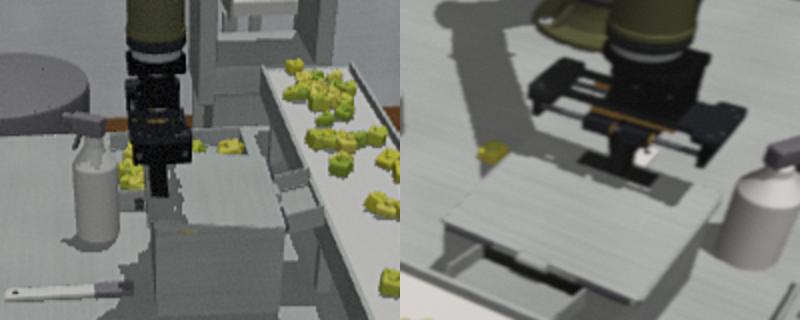

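play_rows --pt "1 0 0 0.5 0" --pt "1 0 0 0.5 0" --pt "1 0 0 0.2 0" --pt "1 0 0 0.2 0" --pt "1 0 0 0 0"

```text
time: 5.52
position: [0.5398, 0.2537, 0.1481]
tool_rot: [-3.142, -0.002, 0.003]
ft_force: [-5.0, -1.3, 6.5]
grip_width: 0.004
```

play_rows --pt "1 0 0 0.2 0" --pt "1 0 0 0.2 0" --pt "1 0 0 0.2 0" --pt "1 0 0 0 0"

```text
time: 6.02
position: [0.5401, 0.2538, 0.1453]
tool_rot: [3.141, 0.002, -0.0]
ft_force: [-10.0, -4.3, 22.3]
grip_width: 0.004
```

play_rows --pt "1 0 0 -0.5 0" --pt "1 0 0 -1.5 0" --pt "1 0 0 -4 0" --pt "1 0 0 -6 0" --pt "1 0 0 -4 0" --pt "1 0 0 0 0"

```text
time: 6.78
position: [0.543, 0.2539, 0.3056]
tool_rot: [-3.139, 0.0, -0.012]
ft_force: [-0.1, 0.1, -0.1]
grip_width: 0.004
```

Run:
```python
from h import *
plan([.54,-.30,.30],0)
for n in ("side","scene"): cv2.imwrite(f"pics/{n}3.png",optics.get_image(n)[:,:,::-1])
a=cv2.imread("pics/side3.png")[40:200,240:440]; b=cv2.imread("pics/scene3.png")[130:330,320:520]
o=np.hstack([cv2.resize(a,(400,320)),cv2.resize(b,(400,320))*1]); cv2.imwrite("pics/l3.png",o)
```

```text
pos [0.543  0.2539 0.3056] yaw -0.0002 tilt [ 0.0079  0.003  -1.    ] shift cm [-0.3  55.39  0.39] spin -0.0 F [-0.1  0.1 -0.1] q [ 0.09  0.24 -0.69  1.45  0.16  1.49 -2.17] w 0.004 t 6.775
```

View pics/l3.png

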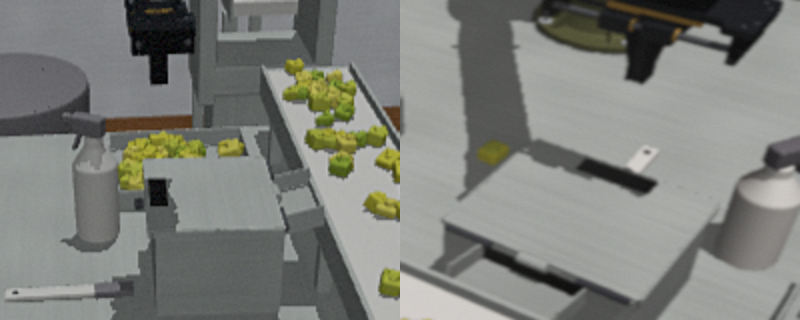

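play_rows --pt "0.3 0 5.8 0 0" --pt "0 -0.5 5.8 0 0" --pt "0 -0.5 5.8 0 0" --pt "0 -0.5 5.8 0 0" --pt "0 -0.5 5.8 0 0" --pt "0 -0.5 5.8 0 0" --pt "0 -0.5 5.8 0 0" --pt "0 -0.5 5.8 0 0" --pt "0 -0.5 5.9 0 0" --pt "0 -0.5 5.9 0 0" --pt "0 -0.5 5.9 0 0" --pt "0 0 0 3 -0.18" --pt "0 0 0 3 -0.18" --pt "0 0 0 2 -0.18"

```text
time: 8.62
position: [0.4896, -0.3876, 0.2168]
tool_rot: [-3.021, -0.845, 0.005]
ft_force: [-0.3, 0.4, 0.2]
grip_width: 1.006
```

play_rows --pt "0 0 0 0 -0.185" --pt "0 0 0 0 -0.185" --pt "0 0 0 0 -0.185" --pt "0 0 0 0 -0.185" --pt "0 0 0 0 -0.185" --pt "0 0 0 0 -0.185" --pt "0 0 0 0 -0.185" --pt "0 0 0 0 -0.185" --pt "0 0 0 0 -0.185" --pt "0 0 0 0 -0.185" --pt "0 0 0 0 -0.185" --pt "0 0 0 0 -0.185" --pt "0 0 0 0 -0.185" --pt "0 0 0 0 -0.185" --pt "0 0 0 0 -0.16" --pt "0 0 0 0 0"

```text
time: 10.62
position: [0.4903, -0.3879, 0.219]
tool_rot: [0.23, -3.131, -0.003]
ft_force: [0.5, 0.2, -0.3]
grip_width: 1.0
```

Run:
```python
from h import *
plan([.49,-.39,.22],.15)
K,P=wpose("wrist"); im=optics.get_image("wrist"); cv2.imwrite("pics/w2.png",im[:,:,::-1]); np.savez("w2.npz",K=K,P=P)
print(tri([(wpose("side"),319,136),(wpose("scene"),428.5,239.4)]))
```

```text
pos [ 0.4903 -0.3879  0.219 ] yaw -2.9952 tilt [-0.002   0.0019 -1.    ] shift cm [ 0.06 -0.2  -0.1 ] spin -3.145 F [ 0.5  0.2 -0.3] q [ 1.14  0.34 -0.64  1.51  0.21  1.36  2.2 ] w 1.0 t 10.625
[0.54078946 0.25276686 0.13918039]
```

View pics/w2.png

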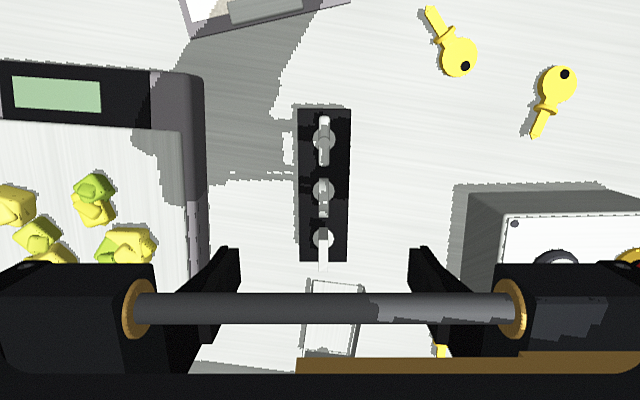

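Run:
```python
from h import *
c=cv2.imread("pics/w2.png")
cv2.imwrite("pics/w2c.png",cv2.resize(c[100:275,285:365],None,fx=3.4*1,fy=3.4,interpolation=cv2.INTER_CUBIC))
```

```text
(no output)
```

View pics/w2c.png

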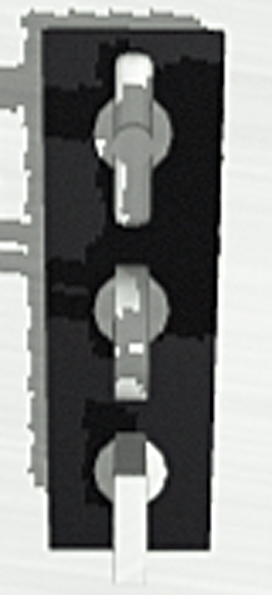

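Run:
```python
from h import *
np.set_printoptions(precision=4,suppress=True)
z=np.load("w2.npz"); W=(z["K"],z["P"])
A=lambda u,v:(285+u/3.4,100+v/3.4)
cs=[atz(W,*A(*p),.042) for p in [(42,30),(223,32),(209,549),(50,549)]]
print(np.array(cs),np.mean(cs,0))
for a,b in [(3,0),(2,1)]:
    d=cs[a]-cs[b]; print("yaw",np.arctan2(d[1],d[0]),np.linalg.norm(d))
print("flange",[atz(W,*A(*p),.046) for p in [(133,134),(131,311),(132,471)]])
print("head top",[atz(W,*A(*p),.088) for p in [(131,395),(131,300)]])
```

```text
[[ 0.4183 -0.4229  0.042 ]
 [ 0.4116 -0.3742  0.042 ]
 [ 0.5638 -0.3526  0.042 ]
 [ 0.5709 -0.4012  0.042 ]] [ 0.4911 -0.3877  0.042 ]
yaw 0.14111882147029503 0.15420512561176028
yaw 0.14138889942492205 0.15373884506986338
flange [array([ 0.4418, -0.3945,  0.046 ]), array([ 0.4914, -0.3877,  0.046 ]), array([ 0.5401, -0.3802,  0.046 ])]
head top [array([ 0.5029, -0.3861,  0.088 ]), array([ 0.4782, -0.3897,  0.088 ])]
```

play_rows --pt "0 -0.1 0 4 0" --pt "0 0 0 4 0.005" --pt "0 0 0 4 0" --pt "0 0 0 2.5 0" --pt "0 0 0 1.4 0" --pt "0 0 0 0 0"

```text
time: 11.42
position: [0.4916, -0.3877, 0.0606]
tool_rot: [0.223, -3.132, -0.002]
ft_force: [0.0, -0.7, 0.4]
grip_width: 1.001
```

Run:
```python
from h import *
plan([.4912,-.3878,.06],.142)
for n in ("side","wrist"): cv2.imwrite(f"pics/{n}4.png",optics.get_image(n)[:,:,::-1])
a=cv2.imread("pics/side4.png")[290:400,250:400]; b=cv2.imread("pics/wrist4.png")[100:400]
o=np.vstack([cv2.resize(a,(600,440))[:330],cv2.resize(b,(600,270))]); cv2.imwrite("pics/g4.png",o)
```

```text
pos [ 0.4916 -0.3877  0.0606] yaw -2.9994 tilt [-0.0014  0.0012 -1.    ] shift cm [ 0.04 -0.01  0.06] spin -3.141 F [ 0.  -0.7  0.4] q [ 1.1   0.48 -0.6   1.68  0.3   1.08  2.12] w 1.001 t 11.425
```

View pics/g4.png

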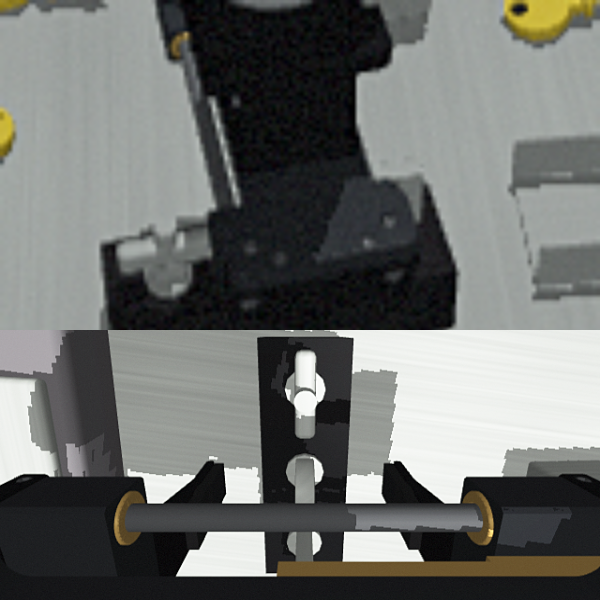

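play_rows --pt "0.5 0 0 0 0" --pt "1 0 0 0 0" --pt "1 0 0 0 0" --pt "1 0 0 0 0" --pt "1 0 0 0 0" --pt "1 0 0 0 0" --force 45

```text
time: 12.28
position: [0.4921, -0.3881, 0.0615]
tool_rot: [0.225, -3.133, -0.0]
ft_force: [-0.1, 0.5, -1.0]
grip_width: 0.401
```

play_rows --pt "1 0 0 0 0" --pt "1 0 0 0 0" --pt "1 0 0 0 0" --pt "1 0 0 0 0"

```text
time: 12.78
position: [0.4921, -0.388, 0.0616]
tool_rot: [0.225, -3.134, 0.0]
ft_force: [0.1, 0.6, 0.2]
grip_width: 0.101
```

play_rows --pt "1 0 0 -0.5 0" --pt "1 0 0 -1 0" --pt "1 0 0 -2 0" --pt "1 0 0 -3 0" --pt "1 0 0 -4 0" --pt "1 0 0 -3 0" --pt "1 0 0 0 0"

```text
time: 13.65
position: [0.4941, -0.3889, 0.2011]
tool_rot: [-0.225, 3.128, -0.008]
ft_force: [0.3, 0.2, -0.5]
grip_width: 0.093
```

Run:
```python
from h import *
plan([.5255,-.169,.195],.17)
K,P=wpose("wrist")
for n in ("side","wrist"): cv2.imwrite(f"pics/{n}5.png",optics.get_image(n)[:,:,::-1])
np.savez("w5.npz",K=K,P=P)
a=cv2.imread("pics/side5.png")[230:400,230:430]; b=cv2.imread("pics/wrist5.png")[150:400]
o=np.vstack([cv2.resize(a,(400,340)),cv2.resize(b,(400,250))]); cv2.imwrite("pics/g5.png",o)
```

```text
pos [ 0.4941 -0.3889  0.2011] yaw -2.9982 tilt [ 0.0054 -0.0049 -1.    ] shift cm [-6.25 21.32  0.52] spin -3.168 F [ 0.3  0.2 -0.5] q [ 1.13  0.35 -0.64  1.54  0.22  1.32  2.18] w 0.093 t 13.65
```

View pics/g5.png

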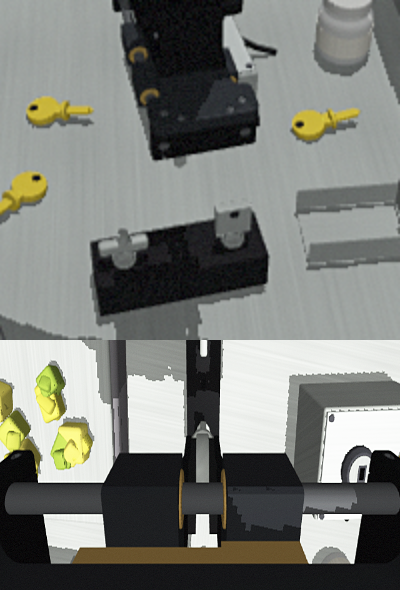

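View pics/wrist5.png

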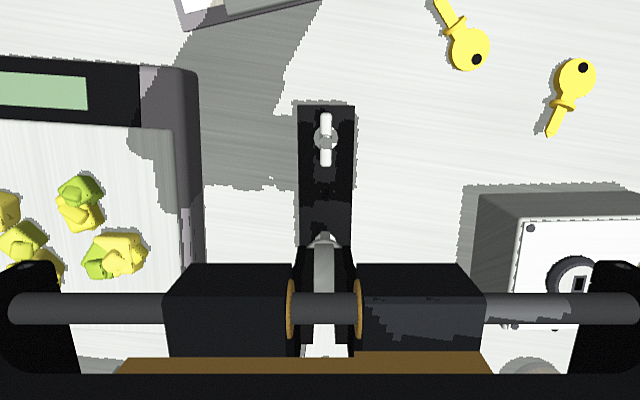

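play_rows --pt "1 -3.5 5.3 0 0" --pt "1 -3.5 5.3 0 0" --pt "1 -3.5 5.3 0 0" --pt "1 -3.5 5.3 0 0" --pt "1 0 0 0 -0.02" --pt "1 0 0 0 0" --pt "1 0 0 0 0"

```text
time: 14.62
position: [0.5977, -0.1642, 0.1957]
tool_rot: [0.251, -3.13, 0.001]
ft_force: [-0.2, 0.4, -0.3]
grip_width: 0.104
```

Run:
```python
from h import *
plan([.5255,-.169,.195],.17)
K,P=wpose("wrist")
for n in ("wrist","side","scene"): cv2.imwrite(f"pics/{n}6.png",optics.get_image(n)[:,:,::-1])
np.savez("w6.npz",K=K,P=P)
b=cv2.imread("pics/wrist6.png"); print(proj((K,P),[.526,-.169,.095]))
```

```text
pos [ 0.5977 -0.1642  0.1957] yaw -2.9818 tilt [-1.7e-03 -6.0e-04 -1.0e+00] shift cm [7.21 0.68 0.08] spin -3.152 F [-0.2  0.4 -0.3] q [ 0.82  0.36 -0.74  1.56  0.25  1.32  1.77] w 0.104 t 14.625
[333.34962498 117.19912159]
```

View pics/wrist6.png

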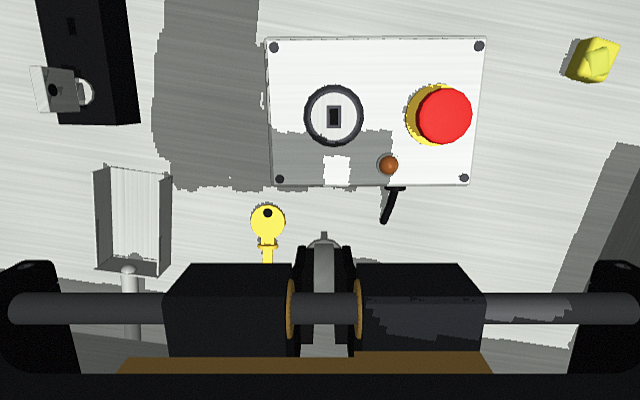

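View pics/scene6.png

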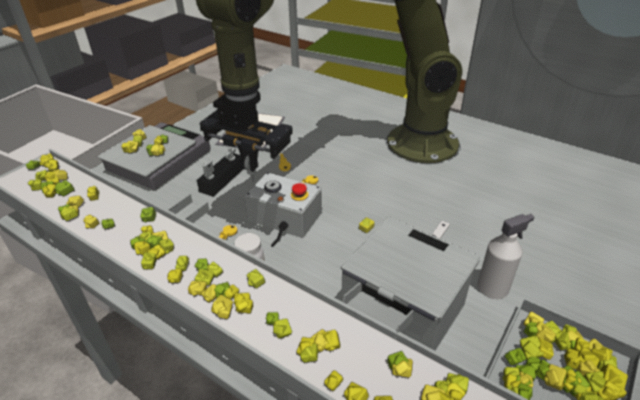

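Run:
```python
from h import *
b=cv2.imread("pics/wrist6.png")
a=cv2.resize(b[80:150,300:370],None,fx=5.6,fy=5.6,interpolation=cv2.INTER_CUBIC)
c=cv2.resize(b[225:295,290:360],None,fx=5.6,fy=5.6,interpolation=cv2.INTER_CUBIC)
d=cv2.imread("pics/scene6.png")[110:190,210:315]; 
cv2.imwrite("pics/c6.png",np.hstack([a,c])); cv2.imwrite("pics/d6.png",cv2.resize(d,None,fx=6,fy=6,interpolation=cv2.INTER_CUBIC))
```

```text
(no output)
```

View pics/c6.png

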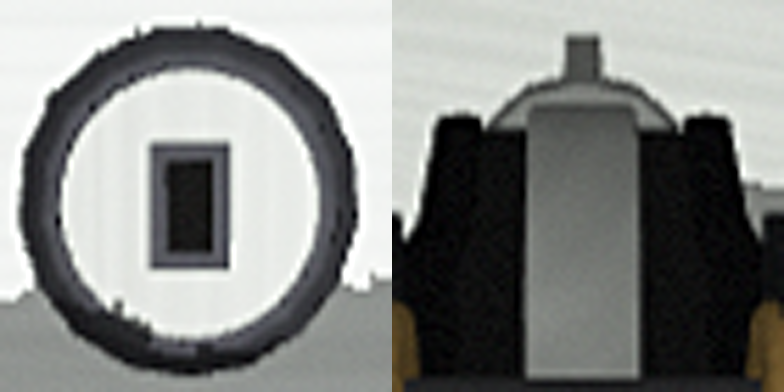

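View pics/d6.png

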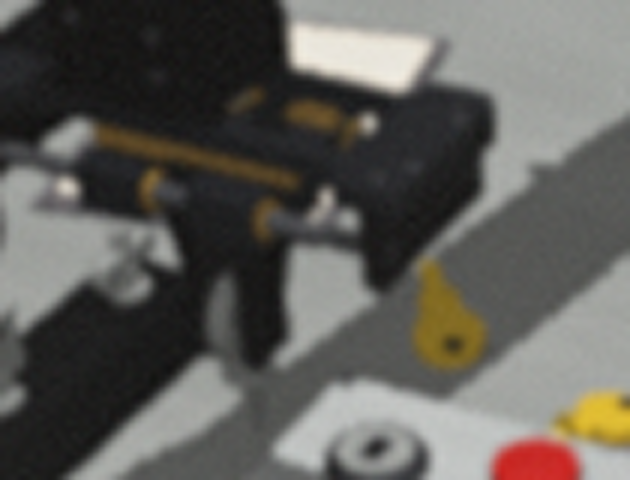

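Run:
```python
from h import *
np.set_printoptions(precision=5,suppress=True)
K,c=cam("wrist"); H=np.array(c["hand_eye"]); HP=(K,H)
print("flange front lower rim",atz(HP,324.1,239.3,.0196)," -> key x", atz(HP,324.1,239.3,.0196)[0]-.011)
print("blade corner",atz(HP,324.0,231.3,.0446)[0]-.005, atz(HP,324.0,231.3,.0446))
print("head top edge front? row", 225+105/5.6, atz(HP,324,225+105/5.6,-.0084))
z=np.load("w6.npz"); W=(z["K"],z["P"]); p=atz(W,333.84,116.8,.095); print("slot",p)
S=wpose("side"); print("proj side",proj(S,p))
s=ctrl.get_state(); R=cv2.Rodrigues(np.array(s["tool_rot"],float))[0]
d=R.T@(p-s["position"]); print("slot in tool",d, proj(HP,d))
for q in [(150,143),(229,143),(229,269),(150,269)]: print(atz(W,300+q[0]/5.6,80+q[1]/5.6,.095))
```

```text
flange front lower rim [0.01051 0.00004 0.0196 ]  -> key x -0.0004940848693835605
blade corner 0.0006636250522172359 [0.00566 0.00003 0.0446 ]
head top edge front? row 243.75 [ 0.01966 -0.00006 -0.0084 ]
slot [ 0.52567 -0.1687   0.095  ]
proj side [326.50372 249.8399 ]
slot in tool [0.07226 0.00659 0.1013 ] [333.15389 115.91771]
[ 0.51887 -0.17493  0.095  ]
[ 0.51727 -0.16507  0.095  ]
[ 0.53258 -0.16236  0.095  ]
[ 0.53421 -0.1724   0.095  ]
```

```bash
python3 -c "
from h import *
plan([.5262,-.1687,.15],.168)"
```

```text
pos [ 0.5981 -0.1636  0.1962] yaw -2.9812 tilt [-6.e-04 -3.e-04 -1.e+00] shift cm [7.18 0.65 4.63] spin -3.149 F [ 0.9 -0.1 -0.4] q [ 0.82  0.36 -0.74  1.56  0.25  1.32  1.77] w 0.106 t 14.775
```

play_rows --pt "1 2.4 0.2 0.5 -0.008" --pt "1 2.4 0.2 0.5 0" --pt "1 2.3 0.2 0.8 0" --pt "1 0 0 1.4 0" --pt "1 0 0 1.2 0" --pt "1 0 0 0 0" --pt "1 0 0 0 0"

```text
time: 15.65
position: [0.5284, -0.1675, 0.1526]
tool_rot: [-0.27, 3.13, 0.001]
ft_force: [-0.5, 0.3, -0.9]
grip_width: 0.1
```

Run:
```python
from h import *
plan([.5262,-.1687,.145],.168)
for n in ("side","scene"): cv2.imwrite(f"pics/{n}7.png",optics.get_image(n)[:,:,::-1])
plan([.5262,-.1687,.145],.168)
a=cv2.imread("pics/side7.png")[200:290,270:390]; b=cv2.imread("pics/scene7.png")[130:220,220:340]
cv2.imwrite("pics/c7.png",np.vstack([cv2.resize(x,None,fx=3.3*2/2,fy=3.3,interpolation=cv2.INTER_CUBIC) for x in (a,b)]))
```

```text
pos [ 0.5284 -0.1675  0.1526] yaw -2.9697 tilt [ 4.e-04  6.e-04 -1.e+00] shift cm [ 0.24 -0.08  0.76] spin -3.138 F [-0.5  0.3 -0.9] q [ 0.93  0.25 -0.76  1.77  0.18  1.2   1.86] w 0.1 t 15.65
pos [ 0.5284 -0.1677  0.1529] yaw -2.9698 tilt [ 8.e-04  1.e-04 -1.e+00] shift cm [ 0.24 -0.06  0.79] spin -3.138 F [ 0.3  0.1 -0.5] q [ 0.93  0.25 -0.76  1.77  0.18  1.2   1.86] w 0.097 t 15.75
```

View pics/c7.png

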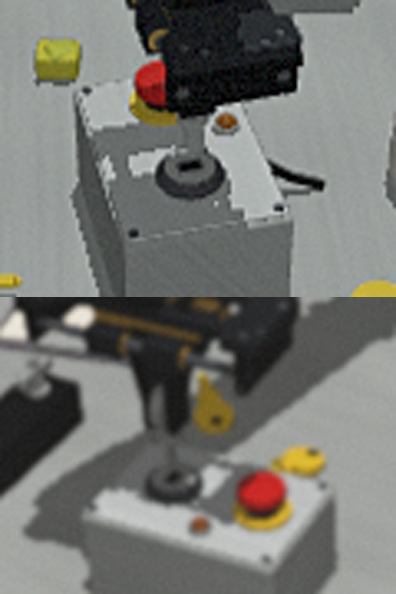

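play_rows --pt "1 0.23 -0.07 0.2 0" --pt "1 0 0 0.3 0" --pt "1 0 0 0 0"

```text
time: 16.12
position: [0.5253, -0.169, 0.1473]
tool_rot: [0.268, -3.13, -0.0]
ft_force: [-0.0, -0.0, -1.4]
grip_width: 0.101
```

Run:
```python
from h import *
plan([.5262,-.1687,.142],.168)
S=wpose("side");C=wpose("scene")
for n in ("side","scene"): cv2.imwrite(f"pics/{n}8.png",optics.get_image(n)[:,:,::-1])
a=cv2.imread("pics/side8.png")[225:275,295:365]; b=cv2.imread("pics/scene8.png")[160:210,235:305]
cv2.imwrite("pics/c8.png",np.vstack([cv2.resize(x,None,fx=6,fy=6,interpolation=cv2.INTER_CUBIC) for x in (a,b)]))
```

```text
pos [ 0.5253 -0.169   0.1473] yaw -2.9704 tilt [-5.e-04 -0.e+00 -1.e+00] shift cm [-0.09  0.02  0.53] spin -3.138 F [-0.  -0.  -1.4] q [ 0.93  0.25 -0.76  1.78  0.18  1.18  1.86] w 0.101 t 16.125
```

View pics/c8.png

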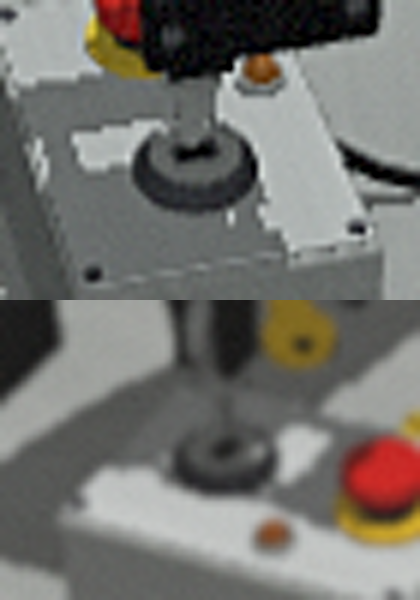

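play_rows --pt "1 -0.08 0.01 0 0" --pt "1 0 0 0.2 0" --pt "1 0 0 0.3 0" --pt "1 0 0 0.3 0" --pt "1 0 0 0.2 0" --pt "1 0 0 0 0"

```text
time: 16.98
position: [0.5262, -0.1687, 0.1373]
tool_rot: [0.269, -3.13, -0.0]
ft_force: [0.1, -0.3, -1.2]
grip_width: 0.1
```

Run:
```python
from h import *
plan([.5262,-.1687,.132],.168); print(ctrl.get_state()["torque"])
```

```text
pos [ 0.5262 -0.1687  0.1373] yaw -2.9703 tilt [-4.e-04  1.e-04 -1.e+00] shift cm [-0.   -0.    0.53] spin -3.138 F [ 0.1 -0.3 -1.2] q [ 0.93  0.26 -0.75  1.79  0.19  1.17  1.85] w 0.1 t 16.975
[ 0.08456385 -0.13037144 -0.00529318]
```

play_rows --pt "1 0 0 0.25 0" --pt "1 0 0 0.2 0" --pt "1 0 0 0.05 0.15" --pt "1 0 0 0.1 -0.15" --pt "1 0 0 0.1 -0.15" --pt "1 0 0 0.1 0.15" --pt "1 0 0 0.1 0.15" --pt "1 0 0 0.1 -0.15" --pt "1 0 0 0.1 -0.15" --pt "1 0 0 0 0.15"

```text
time: 18.23
position: [0.5269, -0.1685, 0.1274]
tool_rot: [-0.266, 3.129, -0.0]
ft_force: [-0.3, 0.3, 2.4]
grip_width: 0.103
```

Run:
```python
from h import *
plan([.5262,-.1687,.132],.168); print(ctrl.get_state()["torque"])
```

```text
pos [ 0.5269 -0.1685  0.1274] yaw -2.9721 tilt [ 0.0012 -0.     -1.    ] shift cm [ 0.07 -0.   -0.46] spin -3.14 F [-0.3  0.3  2.4] q [ 0.92  0.27 -0.75  1.8   0.2   1.15  1.85] w 0.103 t 18.225
[0.32779864 0.02187704 0.02207034]
```

play_rows --pt "1 0 0 0.1 0.15" --pt "1 0 0 0.1 -0.15" --pt "1 0 0 0.1 -0.15" --pt "1 0 0 0.1 0.15" --pt "1 0 0 0.1 0.15" --pt "1 0 0 0.1 -0.15" --pt "1 0 0 0.1 -0.15" --pt "1 0 0 0 0.15"

```text
time: 19.23
position: [0.527, -0.1686, 0.1204]
tool_rot: [-0.265, 3.129, -0.0]
ft_force: [-0.8, 1.3, 2.5]
grip_width: 0.101
```

Run:
```python
from h import *
plan([.5262,-.1687,.1146],.168); print(ctrl.get_state()["torque"])
```

```text
pos [ 0.527  -0.1686  0.1204] yaw -2.9723 tilt [ 1.4e-03 -1.0e-04 -1.0e+00] shift cm [0.08 0.01 0.58] spin -3.14 F [-0.8  1.3  2.5] q [ 0.91  0.28 -0.74  1.81  0.21  1.13  1.84] w 0.101 t 19.225
[ 0.35876954 -0.08745553  0.01325563]
```

play_rows --pt "1 0 0 0.15 0.12" --pt "1 0 0 0.15 -0.12" --pt "1 0 0 0.15 -0.12" --pt "1 0 0 0.15 0.12" --pt "1 0 0 0.1 0" --pt "1 0 0 0.1 0" --pt "1 0 0 0 0"

```text
time: 20.1
position: [0.5271, -0.1686, 0.1143]
tool_rot: [-0.269, 3.129, -0.002]
ft_force: [-4.7, 1.6, 15.7]
grip_width: 0.099
```

Run:
```python
from h import *
plan([.5262,-.1687,.1146],.168); print(ctrl.get_state()["torque"])
for n in ("side","scene"): cv2.imwrite(f"pics/{n}9.png",optics.get_image(n)[:,:,::-1])
a=cv2.imread("pics/side9.png")[225:275,295:365]; b=cv2.imread("pics/scene9.png")[160:210,235:305]
cv2.imwrite("pics/c9.png",np.vstack([cv2.resize(x,None,fx=6,fy=6,interpolation=cv2.INTER_CUBIC) for x in (a,b)]))
```

```text
pos [ 0.5271 -0.1686  0.1143] yaw -2.9701 tilt [ 9.0e-04 -1.4e-03 -1.0e+00] shift cm [ 0.09  0.01 -0.03] spin -3.138 F [-4.7  1.6 15.7] q [ 0.91  0.28 -0.74  1.81  0.21  1.12  1.84] w 0.099 t 20.1
[0.55609902 1.1280389  0.02546841]
```

View pics/c9.png

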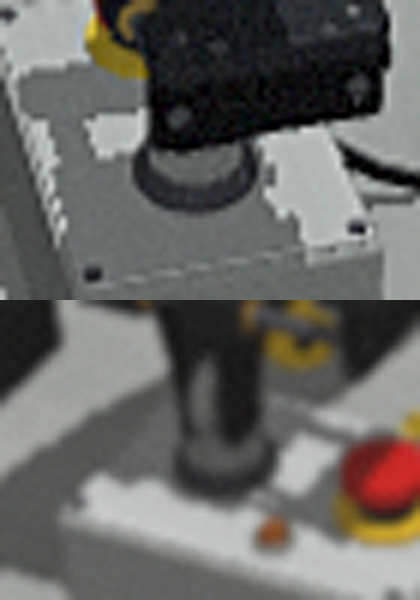

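play_rows --pt "1 0 -0.015 0 0.15" --pt "1 0 -0.015 0 0.15" --pt "1 0 -0.015 0 0.15" --pt "1 0 -0.015 0 0.15" --pt "1 0 -0.015 0 0.15" --pt "1 0 0 0 0"

```text
time: 20.95
position: [0.527, -0.1691, 0.1143]
tool_rot: [0.897, 3.009, -0.001]
ft_force: [-5.8, 2.9, 16.1]
grip_width: 0.1
```

Run:
```python
from h import *
plan([.5262,-.1687,.1146],.168); print(ctrl.get_state()["torque"])
```

```text
pos [ 0.527  -0.1691  0.1143] yaw 2.5622 tilt [ 0.001  -0.0012 -1.    ] shift cm [ 0.09 -0.01 -0.03] spin 2.394 F [-5.8  2.9 16.1] q [ 0.82  0.26 -0.63  1.82  0.17  1.12  1.12] w 0.1 t 20.95
[0.54241272 1.04445649 0.0639671 ]
```

play_rows --pt "1 0 -0.015 0 0.15" --pt "1 0 -0.015 0 0.15" --pt "1 0 -0.015 0 0.15" --pt "1 0 -0.015 0 0.15" --pt "1 0 -0.015 0 0.15" --pt "1 0 0 0 0.08" --pt "1 0 0 0 0" --pt "1 0 0 0 0"

```text
time: 21.95
position: [0.5269, -0.1693, 0.1143]
tool_rot: [2.032, 2.393, 0.001]
ft_force: [-3.6, 1.4, 14.1]
grip_width: 0.101
```

Run:
```python
from h import *
plan([.5262,-.1687,.1146],.168); print(ctrl.get_state()["torque"])
for n in ("side","scene","wrist"): cv2.imwrite(f"pics/{n}10.png",optics.get_image(n)[:,:,::-1])
a=cv2.imread("pics/side10.png")[225:275,295:365]; b=cv2.imread("pics/scene10.png")[160:210,235:305]
cv2.imwrite("pics/c10.png",np.vstack([cv2.resize(x,None,fx=6,fy=6,interpolation=cv2.INTER_CUBIC) for x in (a,b)]))
```

```text
pos [ 0.5269 -0.1693  0.1143] yaw 1.7337 tilt [ 2.e-03 -8.e-04 -1.e+00] shift cm [ 0.07 -0.06 -0.03] spin 1.566 F [-3.6  1.4 14.1] q [ 0.73  0.24 -0.52  1.82  0.14  1.11  0.32] w 0.101 t 21.95
[0.57873615 0.98028685 0.13225466]
```

View pics/c10.png

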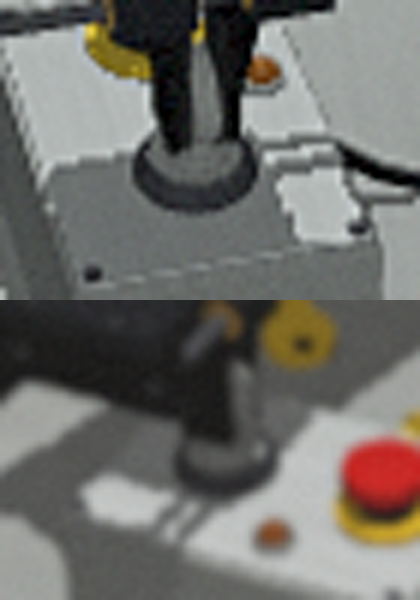

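View pics/wrist10.png

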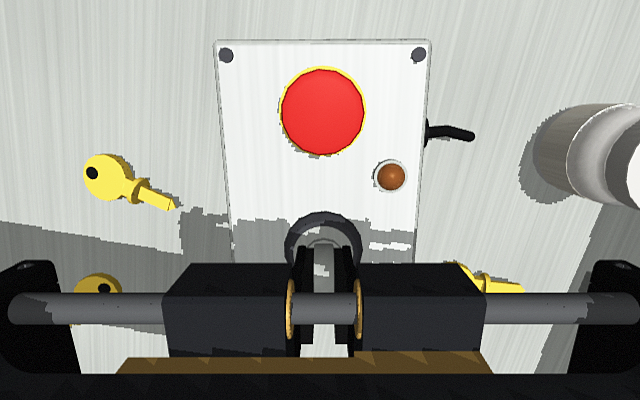

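View pics/side10.png

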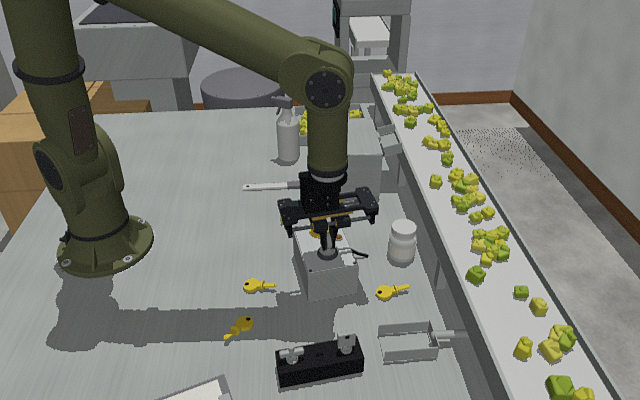

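play_rows --pt "1 0 0 0 0.06" --pt "1 0 0 0 0" --pt "1 0 0 0 0" --pt "1 0 0 0 0"

```text
time: 22.6
position: [0.5268, -0.1693, 0.1143]
tool_rot: [2.103, 2.331, 0.001]
ft_force: [-5.0, 2.5, 14.6]
grip_width: 0.099
```

Run:
```python
from h import *
plan([.5262,-.1687,.1146],.168); print(ctrl.get_state()["torque"])
b=cv2.imread("pics/wrist10.png")[200:300,270:380]; cv2.imwrite("pics/c11.png",cv2.resize(b,None,fx=6,fy=6,interpolation=cv2.INTER_CUBIC)[:600])
d=optics.get_image("scene")[:,:,::-1]; cv2.imwrite("pics/scene11.png",d)
```

```text
pos [ 0.5268 -0.1693  0.1143] yaw 1.6737 tilt [ 1.8e-03 -7.0e-04 -1.0e+00] shift cm [ 0.07 -0.05 -0.03] spin 1.506 F [-5.   2.5 14.6] q [ 0.72  0.24 -0.52  1.82  0.13  1.11  0.26] w 0.099 t 22.6
[0.5944361  0.9295529  0.01738832]
```

View pics/c11.png

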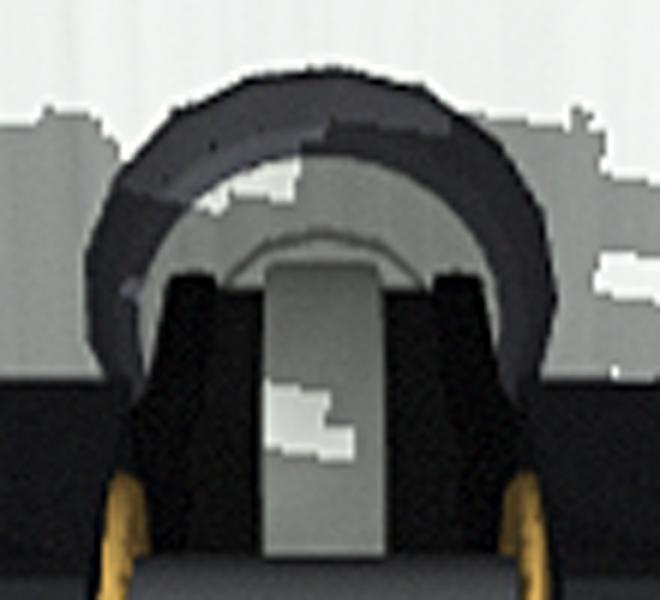

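View pics/scene11.png

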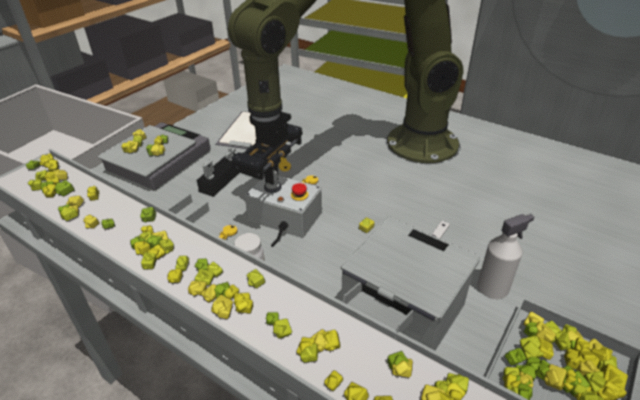

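play_rows --pt "1 0 0 0 0.03" --pt "1 0 0 0 0" --pt "1 0 0 0 0" --pt "1 0 0 0 0"

```text
time: 23.15
position: [0.5267, -0.1693, 0.1143]
tool_rot: [2.138, 2.3, 0.001]
ft_force: [-3.7, 2.8, 14.4]
grip_width: 0.098
```

Run:
```python
from h import *
plan([.5262,-.1687,.1146],.168); print(ctrl.get_state()["torque"])
d=optics.get_image("wrist"); s=ctrl.get_state(); print(s["torque"],s["qd"].round(3) if hasattr(s["qd"],"round") else s["qd"])
S=optics.get_image("side");s=ctrl.get_state(); print(s["torque"])
cv2.imwrite("pics/wrist12.png",d[:,:,::-1])
```

```text
pos [ 0.5267 -0.1693  0.1143] yaw 1.6439 tilt [ 1.8e-03 -7.0e-04 -1.0e+00] shift cm [ 0.07 -0.05 -0.03] spin 1.476 F [-3.7  2.8 14.4] q [ 0.72  0.24 -0.51  1.82  0.13  1.11  0.23] w 0.098 t 23.15
[0.60445895 0.93669476 0.12418185]
[0.6355822  1.00336925 0.09607315] [ 0.001 -0.002 -0.     0.001 -0.001 -0.002 -0.002]
[0.58347313 0.9462371  0.16753283]
```

```bash
python3 -c "
from bench import ticket
print(ticket.close_job())"
```

```text
the job is handed in; nothing more can be done
None
```

I did every step of the task and handed the job in at about 23 s of the 61 s allowed. No verdict is reported, so this rests on my own checks.

- **Lid:** I pressed it down until it met the stop, at about 22 N, then withdrew. The pictures show it staying shut, with its pad measured at 139 mm, about where a shut lid puts it.
- **Key:** I took the round-headed key from the middle slot. The square and bar keys stayed in the block and the yellow look-alikes were left alone. I took it in with a half-turned wrist, because the quarter turn would otherwise have run past the last joint's range.
- **Home:** I wiggled it past both tumblers. The flange looks flush on the switch face, and the height is within 1 mm of the expected home position. It is held down with about 14 N.
- **Turn:** The tool turned 1.67 rad clockwise. Less about 0.1 rad of play, that puts the switch at its 1.5 rad stop. The grip was set to 45 N, and the jaws stayed at 8.6 mm opening around the key.

**What was less certain:**
- I could not read the switch angle directly. The twist readings, which should have confirmed the stop, varied from 0.02 to 0.17 N m.
- A side force of 4 to 6 N stayed on the key, from about 1 mm of grip offset.
- The side camera put the key block about 9 mm away from where the wrist camera did. I used the wrist value, and the grasp proved it right.

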